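Key and seat the burner head of a wax stove

TASK

On the uncovered burner of the two-burner gas stove, the burner head was put back after cleaning with its notch off the locating pin, so it is standing up on the pin. With a fingertip push the forked nose of the head round until its notch is over the pin, then press the head down until it is fully home. Never lift the head, and leave the gas taps and everything on and beside the stove as it is.

Things in the scene. Friction and masses are not known exactly. Their poses are not given: they have to be found in the camera images.
- burner_head: Head to seat: aluminium disc 96 mm across, 14 thick, with a flat dark cap (82 across, 6 high) on top. A forked nose, 27 mm wide, as thick as the disc, sticks out to 66 mm from the axis. Origin: centre of the disc's underside; x out along the nose. Kept centred by its sleeve; turns endlessly either way against steady friction (a 1 to 1.5 N push at the nose) and stays where left.
- burner_sleeve (a joint): Height in m of the head above fully home. Start 0.011: it rides on the pin, disc underside 24 mm and cap top 44 mm above the hob plate; at 0 (home) these are 13 and 33 mm. The sleeve is snug: the head does not drop by itself, it takes about 5 N straight down, near the middle of the cap, and goes down only with the notch over the pin.
- notch (a point): Middle of the notch on the head's underside, 47.5 mm from the head's axis, where the pin must come. The notch is the slot of the forked nose: 11 mm wide, through the full thickness, open at the nose's end, reaching in to 42 mm from the axis.
- pin_top (a point): Top of the locating pin: a steel pin 8 mm in diameter with a rounded end, fixed on the small ear of the burner cup, 47.5 mm from the burner's axis, its top 24 mm above the hob plate. Its outer 3.5 mm can be seen past the head's rim. The rounded end lets the notch find it when it is within about 3 mm sideways.
- burner_cup: The uncovered burner's fixed cup: aluminium, 88 mm across, 12 mm high, with an 18 mm wide ear that sticks out to 58 mm from the axis and carries the pin. Origin: on the burner's axis, on the hob plate; z up; x points from the axis to the pin. Either the left or the right burner of the stove.
- stove: Fixed two-burner table-top gas stove, white case 290 mm (x) by 620 mm (y), top (hob plate) 85 mm above the table; origin on the table under its centre; front with the taps towards -x. The burners lie 310 mm apart along y, 10 mm behind the centre.
- other_burner: The other burner, complete and not to be touched: same cup, pin and head, seated, with a round black wire pan support, 204 mm across, over it, top 48 mm above the hob plate. Origin on its axis on the hob plate.
- pot: White enamelled pot of wax standing on the other burner's pan support, 166 mm across, 98 mm high, 218 mm over its two side handles (along its x); rim about 231 mm above the table. Origin: centre of its underside. Leave alone.
- pan_support: The pan support of the uncovered burner, taken off and standing on the table to the right of the stove: black wire, 204 mm across, 48 mm high. Origin under its centre. Leave alone.
- brush: Cleaning brush, 190 mm long, lying on the hob plate between the burners. Leave alone.
- hammer: Hammer, 250 mm long, lying on the table between robot and stove, to the left. Leave alone.
- tin_1: Candle tin filled with set wax, 86 mm across, 74 mm high, on the table to the left of the stove. Origin: centre of its underside. Leave alone.
- tin_2: Candle tin like the other one, also to the left of the stove. Leave alone.
- tap_left (a joint): Black gas tap on the stove's front, left (+y); 0 = off, its angle in rad. It sticks out 26 mm from the front, 50 mm above the table. Leave at 0.
- tap_right (a joint): Black gas tap on the stove's front, right (-y); 0 = off. Leave at 0.

How it is judged:
On the way, in this order (a step that is already met when the one before it is completed fails the run):
1. the notch is brought over the pin (horizontal distance between notch and pin_top below 0.006 m).
2. the head is pressed down home on the pin (value of joint burner_sleeve below 0.002 m and horizontal distance between notch and pin_top below 0.0035 m), for 0.2 s.
At the end, for the whole second after the job is handed in: The burner head is home: within 2 mm of its fully seated height, the pin in its notch (notch centre within 3.5 mm of the pin's axis), at rest; every bystander within 25 mm of where it stood (all of step 2 and angular speed of burner_head below 0.05 rad/s and distance of each of pot, pan_support, brush, hammer, tin_1, tin_2 from where it was at the start of the episode below 0.025 m); the robot touches nothing.
It fails at once if the burner head is lifted off its pin (raised more than 7 mm above its starting height) (value of joint burner_sleeve above 0.0182 m).
It fails at once if a bystander (pot, pan support, brush, hammer or tin) is moved more than 25 mm, tipped over or lifted (distance of any of pot, pan_support, brush, hammer, tin_1, tin_2 from where it was at the start of the episode above 0.025 m).
It fails at once if a gas tap is turned more than 0.25 rad (value of joint any of tap_left, tap_right above 0.25 rad or value of joint any of tap_left, tap_right below -0.25 rad).
It also fails if it takes over 64 s, if anything falls off the work surface, if the arm or the gripper's body presses on something with over 40 N, if the wrist force passes 120 N, or if a joint passes its speed limit or range.

ROBOT

A 7-joint arm with a two-finger parallel gripper is mounted at the origin on the work surface. World frame = base frame: x ahead of the robot, y to its left, z up, the work surface at z = 0. Lengths are in m, angles in rad, forces in N, time in s.
With the tool pointing down it reaches from about 0.4 to 0.9 m from the base axis. Payload 5.5 kg.
Tool frame: the origin (TCP) lies on the centre line of the jaws, within the pads' length; the fingertips stand 14 mm ahead of it and the grasp point (between the pads) lies 5 mm behind it; z points along the fingers, y is the line along which they close (so a half turn about z gives the same grasp; the last joint's range is limited). The gripper opens to 92 mm and grips with 3 to 60 N. Pads are 19 mm wide; open, the fingers measure 130 mm over their backs; the gripper's body (75 mm by 190 mm) begins 47 mm behind the grasp point.
Start: joints at [-0.878, 0.501, -0.427, 1.55, 0.221, 1.138, -0.21], TCP at [0.271, 0.591, 0.215] pointing down, gripper open.
Joint ranges: [-2.88, 2.88], [-0.31, 2.03], [-1.54, 1.56], [0.2, 2.42], [-1.41, 4.55], [0.19, 2.02], [-2.57, 2.57]. Speed limits (rad/s): [2.57, 2.57, 3.14, 3.14, 3.14, 3.14, 3.14].

INTERFACE

Orientations are given as a rotation vector (axis times angle).
In Python, from cell import bot, cams, workorder gives the robot as it stands. The module is installed in compiled form; this text tells all that it offers.
- The arm moves only by the tool servo_tool, never from a script. Its argument "series" is a list of rows, each a list of 3 entries, a list of its own where there are three numbers: the turn, a rotation vector about the tool's x, y, z as a fraction of full scale, then the shift along the tool's x, y, z as a fraction of full scale, then the opening, from 0 (shut) to 1 (fully open). In form: [[[wx, wy, wz], [x, y, z], gripper], ...]. A call has 1 to 12 rows; each row shifts and turns the commanded pose from where the row before left it, along the tool's axes as they then stand; what a row does not reach is not made up. Full scale, the value 1, is 200 mm for a shift and 120 degrees for a turn. A row lasts 1/10 s, in which the tool goes at most 50 mm and 8.59 degrees, less where a joint would pass 70% of its speed; a pose out of reach is approached as far as the arm can. A call with a number of a shift or a turn outside -1 to 1 is refused whole. A call with a gripper value outside its range is refused whole. The fingers move at their own pace and stop on an object; "newtons" is the grip in N (left out, the last holds). Time passes only in rows, so rows that do not move let the fingers close. It gives the time, the measured TCP pose, the force, the opening and the grip force at its end, in the units of the state.
- bot.read_state(): the state, without advancing time (a new reading comes with each control period).
- cams.grab_frame(name): name is "scene" or "side" or "wrist"; returns a dict with "frame" (400x640x3 uint8, red, green, blue), "intrinsics" (3x3 intrinsics, pixels), "k1" (the pictures are not rectified: a ray, as slopes to the right and down, at radius r is drawn at 1 + k1 r^2 times it, then the intrinsics apply), "R" (3x3) and "t" (3): a world point X has camera coordinates R X + t. Camera axes: x right, y down, z forward; pixel columns grow to the right and rows downward; lengths in m; the calibration is good to about 2 mm. A picture is of the moment at which its call begins. There is no depth.
- workorder.finish_job(): hands the job in; it is judged then, once.
The state is a dict: "time": time; "joint_pos": joint angles; "qd": joint speeds; "joint_torque": joint torques, N m; "ee_pos": TCP position; "tool_rot": TCP orientation; "force": force on the tool from outside, world axes, zero at the start; "ft_torque": the same for the moment, N m; "finger_gap": finger opening in m; "grip_force": force on a finger pad.
Only numpy, scipy, OpenCV 4.12 (cv2) and the standard library are available. Lean on these libraries where they do the work, as an engineer would, in place of code of your own. Each camera call takes 0.05 s, during which the arm holds its last target. There are 200 camera calls.

## Working session

There is one attempt and no reset: what is moved stays moved. The work goes in short steps, Python scripts to look and compute and a tool call to move; the robot and the scene stay as the last step left them, time stands still between calls to the robot, and variables do not carry over. Pictures are saved under pics/ and viewed, at most 10 in all, crops included, and the job is handed in when it is done.

Besides the shell and the picture viewer there is one more tool, called after "Request:" as name(argument=value, ...), one argument or row to a line, values as JSON. servo_tool: Moves the arm, as the interface text tells. Its arguments: {"type":"object","properties":{"series":{"type":"array"},"newtons":{"type":"number"}},"required":["series"]}

```bash
mkdir -p pics; cat > h.py <<'E'
import numpy as np, cv2
from cell import bot,cams,workorder
def grab(n,f):
    d=cams.grab_frame(n); cv2.imwrite('pics/'+f+'.png',d['frame'][:,:,::-1]); np.savez('pics/'+f+'.npz',**d); return d
def ray(f,u,v,z):
    d=np.load('pics/'+f+'.npz'); K,k,R,t=d['intrinsics'],float(d['k1']),d['R'],d['t']
    p=cv2.undistortPoints(np.array([[[u,v]]],float),K,np.array([k,0,0,0,0.]))[0,0]
    c=-R.T@t; w=R.T@np.array([p[0],p[1],1]); return c+w*(z-c[2])/w[2]
def proj(f,X):
    d=np.load('pics/'+f+'.npz'); q=cv2.projectPoints(np.array(X,float).reshape(-1,1,3),cv2.Rodrigues(d['R'])[0],d['t'],d['intrinsics'],np.array([float(d['k1']),0,0,0,0.]))[0]; return q[:,0]
def crop(f,x,y,w,h,s):
    im=cv2.imread('pics/'+f+'.png')[y:y+h,x:x+w]; cv2.imwrite('pics/'+f+'_c.png',cv2.resize(im,None,fx=s,fy=s,interpolation=cv2.INTER_CUBIC))
E
python3 - <<'E'
from h import *
for n in('scene','side'):
    d=grab(n,n+'0'); print(n,-d['R'].T@d['t'])
s=bot.read_state();print(s)
a=cv2.imread('pics/scene0.png');b=cv2.imread('pics/side0.png')
E
```

```text
scene [ 1.36157781 -0.58987869  1.07175277]
side [ 0.29467996 -1.08065263  0.93584093]
{'time': 0.1, 'joint_pos': array([-0.87777233,  0.50177442, -0.42681433,  1.55132559,  0.22082816,
        1.13826838, -0.21029986]), 'qd': array([ 0.00048488, -0.0030531 ,  0.00090638, -0.00299808, -0.00062607,
        0.0005264 , -0.00038321]), 'joint_torque': array([-1.09635328e-02, -5.67873788e+01, -5.83828837e+00, -2.79912847e+01,
       -6.89718314e-02,  2.40018539e-02,  2.95379755e-05]), 'ee_pos': array([0.27063558, 0.59028488, 0.21397819]), 'tool_rot': array([-6.69795564e-01, -3.06893209e+00,  2.61523126e-03]), 'force': array([-0.95849397,  0.21335142,  0.75292947]), 'ft_torque': array([ 0.01226466,  0.04287987, -0.01893183]), 'grip_force': 0.0, 'finger_gap': 0.09203233473140465}
```

View pics/scene0.png

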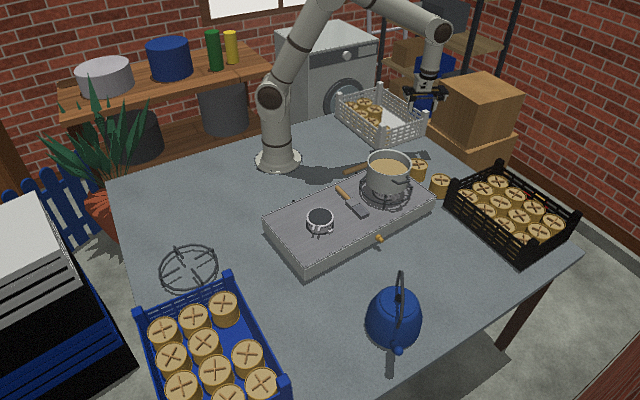

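View pics/side0.png

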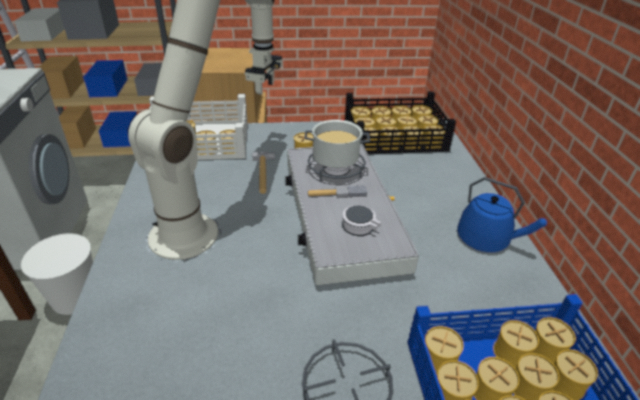

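The uncovered burner is the right (-y) one: scene px (320,219), side px (360,219). Its nose seems to point right/back in the side view. I'll enlarge both.

```bash
python3 - <<'E'
from h import *
crop('scene0',280,190,80,60,5); crop('side0',325,190,80,60,5)
cv2.imwrite('pics/c1.png',np.hstack([cv2.imread('pics/scene0_c.png'),cv2.imread('pics/side0_c.png')]))
print(ray('scene0',320,214,.129),ray('side0',359,214,.129))
# hob corners
for u,v in((263,215),(301,268),(437,198)): print(ray('scene0',u,v,.085))
E
```

```text
[ 0.52592369 -0.08403319  0.129     ] [ 0.53257873 -0.09455325  0.129     ]
[ 0.38813992 -0.24344079  0.085     ]
[ 0.67013343 -0.23884071  0.085     ]
[0.63668064 0.37794333 0.085     ]
```

View pics/c1.png

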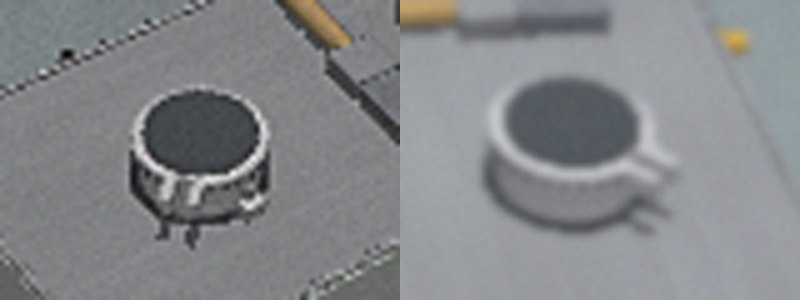

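```bash
python3 - <<'E'
from h import *
c1=ray('scene0',320,216.2,.129); c2=ray('side0',325+34.2,190+24.2,.129); print(c1,c2)
c=(c1+c2)/2
# disc top z=.123 nose tip mid
for f,u,v,z in(('scene0',280+36.6,190+36.6,.123),('side0',325+53,190+33,.123),('scene0',280+50.5,190+40,.100)):
    p=ray(f,u,v,z); q=p-c; q1=p-(c1 if f[1]=='c' else c2); print(p,np.hypot(*q[:2]),np.degrees(np.arctan2(q[1],q[0])),np.hypot(*q1[:2]),np.degrees(np.arctan2(q1[1],q1[0])))
# project ear hypotheses in crop coords
for a in range(-60,100,10):
    r=np.radians(a); e=c+np.array([.058*np.cos(r),.058*np.sin(r),.097-c[2]]); n=c+np.array([.066*np.cos(r),.066*np.sin(r),.123-c[2]])
    P=proj('scene0',[e,n]);Q=proj('side0',[e,n]); print(a,((P-[280,190])*5).round(),((Q-[325,190])*5+[400,0]).round())
E
```

```text
[ 0.53538957 -0.08962013  0.129     ] [ 0.53299823 -0.09550877  0.129     ]
[ 0.56790708 -0.12214443  0.123     ] 0.04485034729556285 -41.263739927696385 0.04599150352162242 -45.005972170780424
[ 0.58150941 -0.13166031  0.123     ] 0.06137787688820633 -39.56624026436559 0.06050015284913482 -36.6942440293753
[ 0.58668468 -0.07743652  0.1       ] 0.05462725076275085 16.07707048942322 0.05272218648845549 13.36130038964265
-60 [[153. 216.]
 [147. 197.]] [[633. 214.]
 [647. 187.]]
-50 [[167. 221.]
 [163. 202.]] [[645. 206.]
 [661. 178.]]
-40 [[181. 223.]
 [179. 205.]] [[655. 198.]
 [672. 168.]]
-30 [[196. 224.]
 [196. 207.]] [[662. 188.]
 [680. 157.]]
-20 [[210. 223.]
 [213. 206.]] [[666. 177.]
 [684. 145.]]
-10 [[225. 221.]
 [230. 202.]] [[667. 166.]
 [685. 133.]]
0 [[238. 216.]
 [245. 197.]] [[664. 155.]
 [682. 121.]]
10 [[250. 210.]
 [259. 190.]] [[659. 145.]
 [677. 108.]]
20 [[260. 202.]
 [270. 181.]] [[652. 134.]
 [668.  97.]]
30 [[268. 194.]
 [279. 172.]] [[642. 125.]
 [656.  87.]]
40 [[273. 184.]
 [286. 161.]] [[630. 117.]
 [642.  77.]]
50 [[277. 174.]
 [289. 149.]] [[616. 110.]
 [626.  70.]]
60 [[277. 164.]
 [290. 138.]] [[601. 105.]
 [609.  64.]]
70 [[275. 154.]
 [288. 126.]] [[584. 101.]
 [590.  60.]]
80 [[271. 144.]
 [283. 115.]] [[568.  99.]
 [571.  57.]]
90 [[265. 135.]
 [276. 105.]] [[551.  99.]
 [552.  57.]]
```

Cap centre is about (0.534,-0.092). The nose is at about -38° and the pin ear at about +18°. I plan to straddle the nose with the fingertips above pin height and turn it about +56°. First I'll fly over for a wrist view.

Request:
servo_tool(
  series=[
    [[0,0,0],[0,0,-0.25],0.45],
    [[0,0,0],[0,0,-0.25],0.45],
    [[0,0,0],[0,0,-0.25],0.45],
    [[0,0,0],[-0.174,-0.17,0],0.45],
    [[0,0,0],[-0.174,-0.17,0],0.45],
    [[0,0,0],[-0.174,-0.17,0],0.45],
    [[0,0,0],[-0.174,-0.17,0],0.45],
    [[0,0,0],[-0.174,-0.17,0],0.45],
    [[0,0,0],[-0.174,-0.17,0],0.45],
    [[0,0,0],[-0.174,-0.17,0],0.45],
    [[0,0,0],[-0.174,-0.17,0],0.45],
  ],
)

```text
time: 1.2
ee_pos: [0.4107, 0.2255, 0.3648]
tool_rot: [-0.67, -3.069, 0.0]
force: [0.8, 1.4, -0.8]
finger_gap: 0.0415
grip_force: 0.0
```

Request:
servo_tool(
  series=[
    [[0,0,0],[-0.174,-0.17,0],0.45],
    [[0,0,0],[-0.174,-0.17,0],0.45],
    [[0,0,0],[-0.174,-0.17,0],0.45],
    [[0,0,0],[-0.174,-0.17,0],0.45],
    [[0,0,0],[-0.174,-0.17,0],0.45],
    [[0,0,0],[-0.174,-0.17,0],0.45],
    [[0,0,0],[-0.174,-0.17,0],0.45],
    [[0,0,0],[0,0,0],0.45],
    [[0,0,0],[0,0,0],0.45],
  ],
)

```text
time: 2.1
ee_pos: [0.5325, -0.0914, 0.3641]
tool_rot: [-0.674, -3.067, 0.0]
force: [-0.6, 0.8, -0.1]
finger_gap: 0.0413
grip_force: 0.0
```

```bash
python3 - <<'E'
from h import *
d=grab('wrist','w1'); s=bot.read_state(); print(-d['R'].T@d['t'],d['R'],s['ee_pos'],s['tool_rot'],s['joint_pos'])
c=np.array([.534,-.092,.129]); print(proj('w1',[c]))
E
```

```text
[ 0.4701388  -0.06243796  0.53441196] [[ 4.19868662e-01  9.07584871e-01  9.66869652e-05]
 [ 8.76204100e-01 -4.05378996e-01  2.60641987e-01]
 [ 2.36593919e-01 -1.09350685e-01 -9.65435521e-01]] [ 0.53250163 -0.08960274  0.36424925] [-6.69761816e-01 -3.06777572e+00 -8.82514506e-04] [ 0.03521547  0.15997099  0.09450683  1.63898592 -0.01613655  1.34486796
  1.27305943]
[[320.5971343  169.94569804]]
```

View pics/w1.png

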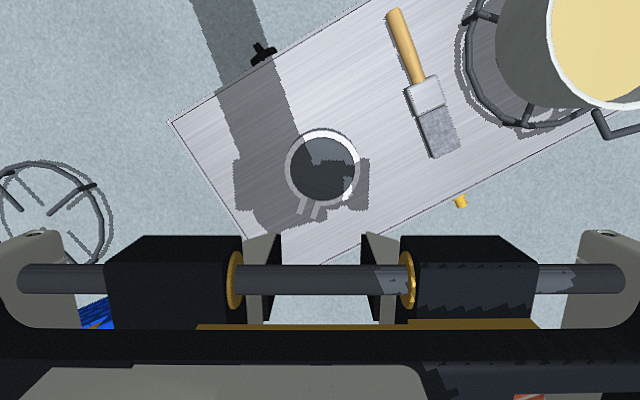

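The wrist view shows the cap at about (322,169) and the nose at about (310,208). The pin ear is in shadow, so I'll enlarge it.

```bash
python3 - <<'E'
from h import *
crop('w1',272,118,100,110,5)
im=cv2.imread('pics/w1_c.png'); im=(255*(im/255.)**.6).astype('uint8'); cv2.imwrite('pics/w1_c.png',im)
E
```

```text
(no output)
```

View pics/w1_c.png

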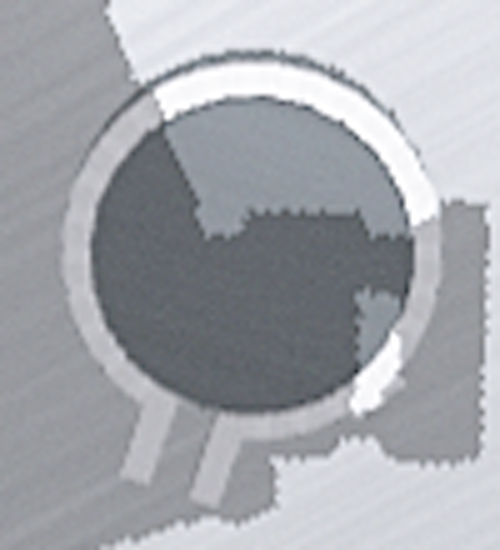

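```bash
python3 - <<'E'
from h import *
c=ray('w1',322.6,169,.129); c2=ray('w1',272+251/5,118+247/5,.123); print(c,c2)
for u,v,z in((306.4,216.4,.123),(272+403/5,118+385/5,.109),(272+403/5,118+385/5,.097)):
    q=ray('w1',u,v,z)-c; print(np.hypot(*q[:2]),np.degrees(np.arctan2(q[1],q[0])))
for a in range(0,40,5):
    r=np.radians(a); P=proj('w1',c+np.array([[.051*np.cos(r),.051*np.sin(r),.109-.129],[.058*np.cos(r),.058*np.sin(r),.097-.129]])); print(a,((P-[272,118])*5).round().tolist())
E
```

```text
[ 0.53396645 -0.08922266  0.129     ] [ 0.5328359  -0.08922153  0.123     ]
0.0676507622290765 -43.135695067732726
0.055910501103805875 21.467200809791425
0.0589024121938457 20.14219923157321
0 [[332.0, 413.0], [340.0, 423.0]]
5 [[347.0, 405.0], [356.0, 415.0]]
10 [[361.0, 397.0], [372.0, 406.0]]
15 [[374.0, 387.0], [387.0, 395.0]]
20 [[387.0, 376.0], [400.0, 383.0]]
25 [[398.0, 364.0], [413.0, 370.0]]
30 [[409.0, 351.0], [425.0, 356.0]]
35 [[418.0, 338.0], [435.0, 341.0]]
```

Request:
servo_tool(
  series=[
    [[0,0,0.048],[0,0,0.1],0.45],
    [[0,0,0.048],[0,0,0.1],0.45],
    [[0,0,0.048],[0,0,0.1],0.45],
    [[0,0,0],[-0.16,0,0.1],0.45],
    [[0,0,0],[-0.16,0,0.1],0.45],
    [[0,0,0],[0,0,0.2],0.45],
    [[0,0,0],[0,0,0.2],0.45],
    [[0,0,0],[0,0,0.1],0.45],
    [[0,0,0],[0,0,0.05],0.45],
    [[0,0,0],[0,0,0],0.45],
  ],
)

```text
time: 3.15
ee_pos: [0.5797, -0.131, 0.1538]
tool_rot: [-1.119, -2.933, -0.0]
force: [1.1, 0.4, -0.5]
finger_gap: 0.0415
grip_force: 0.0
```

```bash
python3 - <<'E'
from h import *
grab('wrist','w2'); s=bot.read_state(); print(s['ee_pos'],s['tool_rot'],s['force'])
grab('scene','s2');grab('side','d2'); crop('side','side'=='x',0,1,1,1) if 0 else None
crop('s2',280,180,80,70,5);crop('d2',325,175,80,70,5)
w=cv2.resize(cv2.imread('pics/w2.png')[40:290,200:440],(384,400)) 
a=np.hstack([cv2.imread('pics/s2_c.png'),cv2.imread('pics/d2_c.png')]); cv2.imwrite('pics/m2.png',a); cv2.imwrite('pics/w2_c.png',w)
E
```

```text
[ 0.58075132 -0.13163102  0.15530778] [-1.12070928e+00 -2.93478769e+00 -9.07931173e-04] [ 0.52273411 -0.21114596  0.63836426]
```

View pics/m2.png

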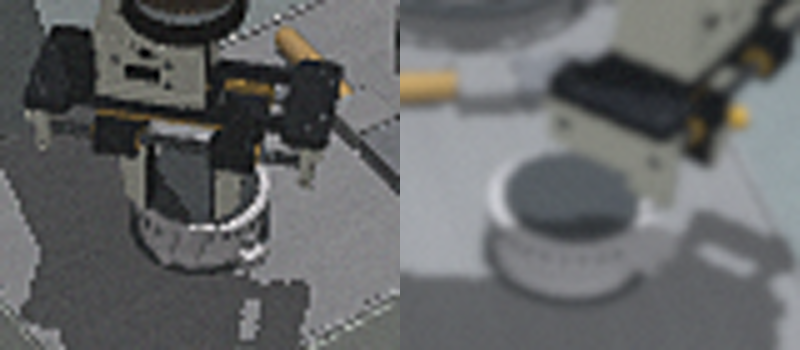

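View pics/w2.png

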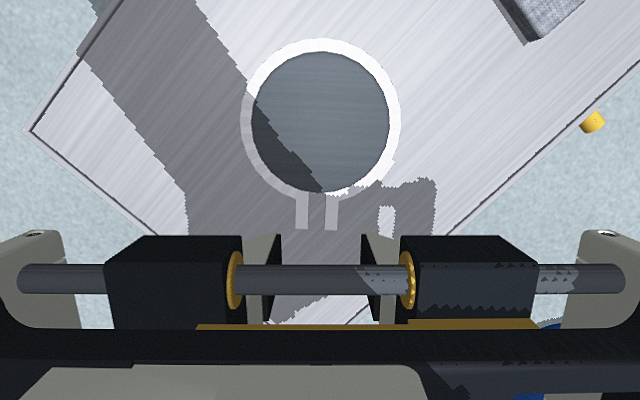

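The nose is centred between the open fingers: its prongs span x=296–338 at y≈228, and the cap centre is at (320,120).

```bash
python3 - <<'E'
from h import *
c=ray('w2',320,121,.129); print(c)
for u,v,z in((317,229,.123),(395,168,.097),(395,168,.109)):
    q=ray('w2',u,v,z)-c; print(np.hypot(*q[:2]),np.degrees(np.arctan2(q[1],q[0])))
im=cv2.resize(cv2.imread('pics/w2.png')[90:210,340:420],None,fx=5,fy=5,interpolation=2); cv2.imwrite('pics/w2p.png',im)
for a in (10,15,20,25,30):
    r=np.radians(a); P=proj('w2',c+np.array([[.051*np.cos(r),.051*np.sin(r),.109-.129],[.058*np.cos(r),.058*np.sin(r),.097-.129]])); print(a,((P-[340,90])*5).round().tolist())
E
```

```text
[ 0.53223263 -0.08845182  0.129     ]
0.06874002828574349 -43.464815837842956
0.061971888610383226 16.18080795563223
0.05857687100438296 16.40591842305614
10 [[202.0, 395.0], [224.0, 411.0]]
15 [[223.0, 368.0], [247.0, 382.0]]
20 [[241.0, 339.0], [267.0, 351.0]]
25 [[258.0, 309.0], [285.0, 319.0]]
30 [[271.0, 277.0], [300.0, 284.0]]
```

View pics/w2p.png

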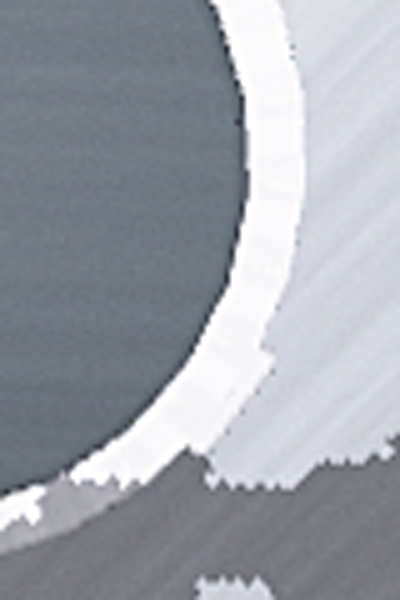

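Request:
servo_tool(
  series=[
    [[0,0,0],[0,0,0.08],0.4],
    [[0,0,0],[0,0,0.05],0.36],
    [[0,0,0],[0,0,0],0.36],
    [[0,0,0],[0,0,0],0.36],
  ],
)

```text
time: 3.7
ee_pos: [0.5807, -0.133, 0.1294]
tool_rot: [1.123, 2.934, 0.0]
force: [-0.5, -0.3, 0.6]
finger_gap: 0.0326
grip_force: 0.0
```

Request:
servo_tool(
  series=[
    [[0,0,-0.0417],[0.0012,0.0275,0],0.36],
    [[0,0,-0.0417],[0.0012,0.0275,0],0.36],
    [[0,0,-0.0417],[0.0012,0.0275,0],0.36],
    [[0,0,-0.0417],[0.0012,0.0275,0],0.36],
    [[0,0,-0.0417],[0.0012,0.0275,0],0.36],
    [[0,0,-0.0417],[0.0012,0.0275,0],0.36],
    [[0,0,-0.0417],[0.0012,0.0275,0],0.36],
    [[0,0,-0.0417],[0.0012,0.0275,0],0.36],
    [[0,0,-0.0417],[0.0012,0.0275,0],0.36],
    [[0,0,0],[0,0,0],0.36],
  ],
)

```text
time: 4.7
ee_pos: [0.5972, -0.0865, 0.1298]
tool_rot: [-0.089, 3.139, 0.001]
force: [0.5, -0.4, 0.4]
finger_gap: 0.0331
grip_force: 0.0
```

```bash
python3 - <<'E'
from h import *
grab('wrist','w3'); s=bot.read_state(); print(s['ee_pos'],s['tool_rot'],s['force'],s['finger_gap'])
p=s['ee_pos']-np.array([.533,-.089,0]);print(np.hypot(p[0],p[1]),np.degrees(np.arctan2(p[1],p[0])))
im=cv2.imread('pics/w3.png')[60:260,220:420]; cv2.imwrite('pics/w3c.png',cv2.resize(im,None,fx=3,fy=3,interpolation=2))
E
```

```text
[ 0.59706383 -0.08722258  0.12971151] [-8.37404312e-02  3.13925086e+00  1.26164651e-04] [0.12144    0.49646828 1.0982914 ] 0.033067324549640495
0.0640884774112047 1.5892319351812942
```

View pics/w3c.png

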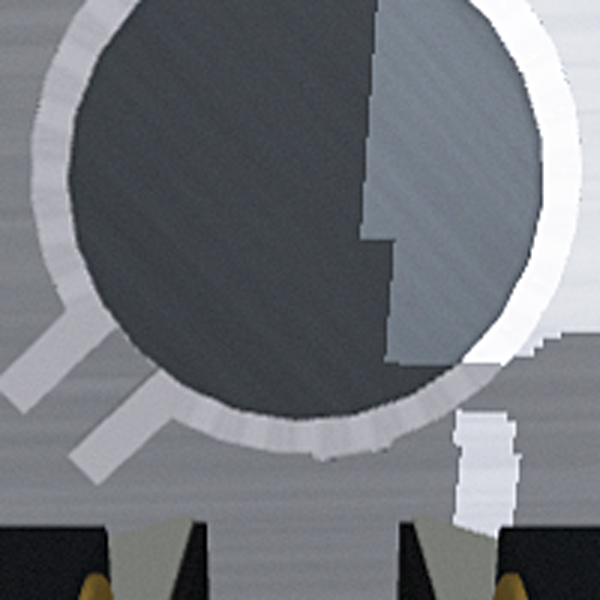

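The fingers passed without moving the nose, which is still at about -43°. I'll check where the tips really are in the image.

```bash
python3 - <<'E'
from h import *
from scipy.spatial.transform import Rotation as Ro
s=bot.read_state(); T=Ro.from_rotvec(s['tool_rot']).as_matrix(); p=s['ee_pos']
d=np.load('pics/w3.npz'); print('cam in tool',T.T@(-d['R'].T@d['t']-p))
for q in ([0,0,0],[0,0,.014],[.0095,.0165,.014],[.0095,-.0165,.014],[-.0095,.0165,.014],[-.0095,-.0165,.014],[.0095,.0355,.014]):
    u=proj('w3',[p+T@np.array(q)])[0]; print(q,u,(u-[220,60])*3)
print(s['joint_pos'],s['qd'])
for u,v in((220+30/3,60+398/3),(220+83/3,60+470/3)): print(ray('w3',u,v,.123))
print('c',ray('w3',220+306/3,60+181/3,.129))
E
python3 -c "
import cv2;im=cv2.imread('pics/w3.png');cv2.imwrite('pics/w3f.png',im[200:340,200:440])"
```

```text
cam in tool [ 6.90118649e-02 -6.72770419e-05 -1.70335427e-01]
[0, 0, 0] [320.35566298 239.26116271] [301.06698895 537.78348812]
[0, 0, 0.014] [320.36988724 230.42755614] [301.10966171 511.28266841]
[0.0095, 0.0165, 0.014] [348.30539821 215.38983439] [384.91619462 466.16950317]
[0.0095, -0.0165, 0.014] [292.51010298 215.24971345] [217.53030894 465.74914034]
[-0.0095, 0.0165, 0.014] [347.5160969  245.20526474] [382.5482907  555.61579422]
[-0.0095, -0.0165, 0.014] [293.14172894 245.07323077] [219.42518682 555.21969232]
[0.0095, 0.0355, 0.014] [380.38957323 215.46211505] [481.16871969 466.38634515]
[ 0.14501602  0.47778902 -0.05775185  1.75776854  0.0334456   0.90578075
  1.6972426 ] [ 0.00152541  0.00272003  0.01887473  0.00088428  0.00093336 -0.00173971
 -0.01612433]
[ 0.57481125 -0.13897238  0.123     ]
[ 0.58835857 -0.12914743  0.123     ]
c [ 0.53262059 -0.08998667  0.129     ]
```

```bash
python3 - <<'E'
from h import *
from scipy.spatial.transform import Rotation as Ro
p=np.array([.5803,-.1313,.1545]); T=Ro.from_rotvec([-1.12,-2.934,0]).as_matrix()
for z in(.014,-.011,-.04):
  for x in(.0095,-.0095):
    for y in(.0207,-.0207,.0397,-.0397):
      X=p+T@np.array([x,y,z]); print(z,x,y,((proj('s2',[X])[0]-[280,180])*5).round(),((proj('d2',[X])[0]-[325,175])*5+[400,0]).round())
w=cv2.imread('pics/w3.png')[190:330,220:420]; w=(255*(w/255.)**.5).astype('uint8'); w=cv2.resize(w,(400,280))
gd=lambda f,x,y:cv2.resize(cv2.imread('pics/'+f+'.png')[y:y+70,x:x+80],(400,350),interpolation=2)
grab('scene','s3');grab('side','d3')
m=np.vstack([np.hstack([gd('s3',285,180),gd('d3',330,170)]),np.hstack([w[:250],cv2.resize(cv2.imread('pics/s2.png')[180:230,285:365],(400,250),interpolation=2)])]); cv2.imwrite('pics/m3.png',m)
E
```

```text
0.014 0.0095 0.0207 [214. 226.] [670. 191.]
0.014 0.0095 -0.0207 [153. 217.] [633. 228.]
0.014 0.0095 0.0397 [242. 230.] [686. 175.]
0.014 0.0095 -0.0397 [126. 213.] [615. 245.]
0.014 -0.0095 0.0207 [208. 246.] [699. 204.]
0.014 -0.0095 -0.0207 [147. 237.] [662. 241.]
0.014 -0.0095 0.0397 [237. 250.] [715. 188.]
0.014 -0.0095 -0.0397 [119. 232.] [645. 259.]
-0.011 0.0095 0.0207 [214. 199.] [674. 157.]
-0.011 0.0095 -0.0207 [153. 190.] [637. 193.]
-0.011 0.0095 0.0397 [243. 204.] [691. 141.]
-0.011 0.0095 -0.0397 [125. 186.] [620. 210.]
-0.011 -0.0095 0.0207 [209. 219.] [704. 170.]
-0.011 -0.0095 -0.0207 [147. 210.] [667. 206.]
-0.011 -0.0095 0.0397 [237. 224.] [720. 153.]
-0.011 -0.0095 -0.0397 [119. 206.] [650. 224.]
-0.04 0.0095 0.0207 [215. 168.] [680. 116.]
-0.04 0.0095 -0.0207 [153. 159.] [642. 152.]
-0.04 0.0095 0.0397 [244. 172.] [697. 100.]
-0.04 0.0095 -0.0397 [125. 154.] [625. 169.]
-0.04 -0.0095 0.0207 [210. 188.] [710. 129.]
-0.04 -0.0095 -0.0207 [147. 178.] [673. 165.]
-0.04 -0.0095 0.0397 [239. 192.] [726. 112.]
-0.04 -0.0095 -0.0397 [118. 174.] [655. 182.]
```

View pics/m3.png

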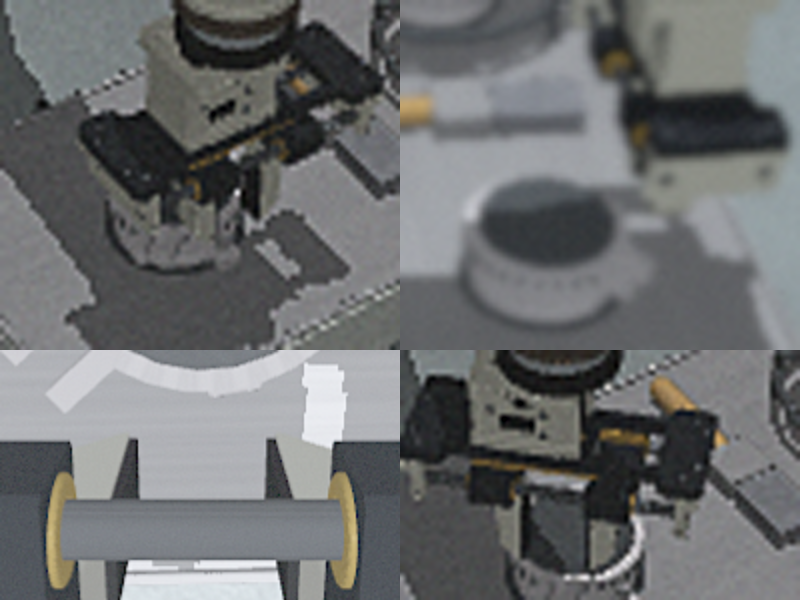

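Both views show that the fingertips end about 26 mm higher than stated: they are at TCP z + 0.012. The fingers therefore passed above the nose. I'll go back, descend with TCP at about 0.101 (tips at 0.113) and repeat.

Request:
servo_tool(
  series=[
    [[0,0,0.0417],[0.0012,-0.0275,0],0.45],
    [[0,0,0.0417],[0.0012,-0.0275,0],0.45],
    [[0,0,0.0417],[0.0012,-0.0275,0],0.45],
    [[0,0,0.0417],[0.0012,-0.0275,0],0.45],
    [[0,0,0.0417],[0.0012,-0.0275,0],0.45],
    [[0,0,0.0417],[0.0012,-0.0275,0],0.45],
    [[0,0,0.0417],[0.0012,-0.0275,0],0.45],
    [[0,0,0.0417],[0.0012,-0.0275,0],0.45],
    [[0,0,0.0417],[0.0012,-0.0275,0],0.45],
    [[0,0,0.01],[0,-0.007,0],0.45],
    [[0,0,0],[0,0,0.06],0.45],
    [[0,0,0],[0,0,0],0.45],
  ],
)

```text
time: 6.05
ee_pos: [0.5784, -0.1334, 0.1151]
tool_rot: [-1.151, -2.92, 0.001]
force: [-0.2, 1.1, -0.0]
finger_gap: 0.0414
grip_force: 0.0
```

Request:
servo_tool(
  series=[
    [[0,0,0],[0,0,0.04],0.45],
    [[0,0,0],[0,0,0.04],0.45],
    [[0,0,0],[0,0,0],0.36],
    [[0,0,0],[0,0,0],0.36],
    [[0,0,0],[0,0,0],0.36],
  ],
)

```text
time: 6.55
ee_pos: [0.5798, -0.1341, 0.1011]
tool_rot: [1.154, 2.922, 0.0]
force: [-0.8, 0.9, 0.1]
finger_gap: 0.033
grip_force: 0.0
```

Request:
servo_tool(
  series=[
    [[0,0,-0.0333],[0.0008,0.022,0],0.36],
    [[0,0,-0.0333],[0.0008,0.022,0],0.36],
    [[0,0,-0.0333],[0.0008,0.022,0],0.36],
    [[0,0,-0.0333],[0.0008,0.022,0],0.36],
    [[0,0,-0.0333],[0.0008,0.022,0],0.36],
    [[0,0,-0.0333],[0.0008,0.022,0],0.36],
    [[0,0,-0.0333],[0.0008,0.022,0],0.36],
    [[0,0,-0.0333],[0.0008,0.022,0],0.36],
    [[0,0,-0.0333],[0.0008,0.022,0],0.36],
    [[0,0,-0.0333],[0.0008,0.022,0],0.36],
    [[0,0,0],[0,0,0],0.36],
  ],
)

```text
time: 7.65
ee_pos: [0.5971, -0.0942, 0.1014]
tool_rot: [0.084, 3.139, -0.0]
force: [0.0, 0.2, 0.4]
finger_gap: 0.033
grip_force: 0.1
```

```bash
python3 - <<'E'
from h import *
grab('wrist','w4'); s=bot.read_state(); print(s['ee_pos'],s['tool_rot'],s['force'],s['finger_gap'])
c=np.array([.5328,-.0895,0])
# sample grey along circles on disc-top plane z=.123 at r=.058, angle profile
im=cv2.imread('pics/w4.png',0)
for r in(.055,.060):
  A=np.arange(-60,40,2.); P=proj('w4',[c+[r*np.cos(np.radians(a)),r*np.sin(np.radians(a)),.123] for a in A])
  print(r,[(int(a),int(im[int(round(v)),int(round(u))])) for a,(u,v) in zip(A,P) if 0<=u<640 and 0<=v<400])
E
```

```text
[ 0.59680403 -0.09434462  0.1013219 ] [8.82211720e-02 3.13955702e+00 1.01154656e-04] [0.06504774 0.08325744 0.19157104] 0.03310846271173352
0.055 [(-60, 130), (-58, 127), (-56, 131), (-54, 129), (-52, 134), (-50, 126), (-48, 138), (-46, 139), (-44, 129), (-42, 129), (-40, 130), (-38, 131), (-36, 133), (-34, 132), (-32, 124), (-30, 129), (-28, 130), (-26, 129), (-24, 130), (-22, 102), (-20, 177), (-18, 178), (-16, 175), (-14, 177), (-12, 126), (-10, 134), (-8, 135), (-6, 135), (-4, 136), (-2, 107), (0, 180), (2, 177), (4, 178), (6, 179), (8, 132), (10, 134), (12, 0), (14, 55), (16, 126), (18, 132), (20, 133), (22, 135), (24, 133), (26, 131), (28, 129), (30, 219), (32, 215), (34, 215), (36, 221), (38, 224)]
0.06 [(-60, 126), (-58, 132), (-56, 132), (-54, 130), (-52, 137), (-50, 141), (-48, 129), (-46, 133), (-44, 133), (-42, 133), (-40, 131), (-38, 121), (-36, 130), (-34, 129), (-32, 131), (-30, 128), (-28, 131), (-26, 127), (-24, 133), (-22, 18), (-20, 184), (-18, 175), (-16, 175), (-14, 176), (-12, 128), (-10, 134), (-8, 135), (-6, 131), (-4, 132), (-2, 111), (0, 178), (2, 180), (4, 178), (6, 151), (8, 129), (10, 111), (12, 20), (14, 52), (16, 129), (18, 127), (20, 126), (22, 123), (24, 129), (26, 221), (28, 220), (30, 225), (32, 224), (34, 216), (36, 215), (38, 216)]
```

```bash
python3 - <<'E'
from h import *
c=np.array([.5328,-.0895,0]); cw=ray('w3',220+306/3,60+181/3,.129); print(cw)
for f,L in(('w3',((315,458),(392,441))),('w2',((272,358),(205,452)))):
  for u,v in L:
    P=(220+u/3,60+v/3) if f=='w3' else (340+u/5,90+v/5)
    p=ray(f,*P,.097)
    for k in(c,cw): q=p-k; print(f,np.hypot(*q[:2]),np.degrees(np.arctan2(q[1],q[0])))
E
```

```text
[ 0.53262059 -0.08998667  0.129     ]
w3 0.059081902631728876 4.8358957435945955
w3 0.059303565897979735 5.289802352834595
w3 0.058162714515480565 21.51511437007159
w3 0.058509389561443075 21.89404604131134
w2 0.05893248660666155 20.682743184076504
w2 0.059273520068906335 21.06160056102908
w2 0.05953083673924077 5.189859067844873
w2 0.059755373380409975 5.6390230042308165
```

Pin at +13.2° (the ear corners agree in two pictures), nose at about -7°. I'll push another 16°, then measure finely.

Request:
servo_tool(
  series=[
    [[0,0,-0.0333],[0.0008,0.022,0],0.36],
    [[0,0,-0.0333],[0.0008,0.022,0],0.36],
    [[0,0,-0.0333],[0.0008,0.022,0],0.36],
    [[0,0,-0.0333],[0.0008,0.022,0],0.36],
    [[0,0,0],[0,0,0],0.36],
  ],
)

```text
time: 8.2
ee_pos: [0.5954, -0.0767, 0.1013]
tool_rot: [-0.35, 3.121, -0.0]
force: [1.0, 0.1, -0.0]
finger_gap: 0.0333
grip_force: 0.1
```

```bash
cat > prof.py <<'E'
from h import *
def prof(f,c=np.array([.5328,-.0895,0]),z=.123,lo=-25,hi=45):
  grab('wrist',f); s=bot.read_state(); print(s['ee_pos'],s['tool_rot'],s['force'])
  im=cv2.imread('pics/'+f+'.png',0)
  for r in(.0505,.055,.060):
    A=np.arange(lo,hi,.5); P=proj(f,[c+[r*np.cos(np.radians(a)),r*np.sin(np.radians(a)),z] for a in A]).astype(np.float32)
    g=cv2.remap(im,P[:,0].copy(),P[:,1].copy(),1).ravel().astype(int)
    E=[(A[i],g[i-1],g[i+1]) for i in range(1,len(A)-1) if abs(g[i+1]-g[i-1])>22]; print(r,[tuple(int(x) if k else float(x) for k,x in enumerate(e)) for e in E])
E
python3 -c "
from prof import *;prof('w5')"
```

```text
[ 0.59509246 -0.07685677  0.10116656] [-3.46972447e-01  3.12197356e+00  2.14819574e-04] [-0.21691543 -0.62137414  0.35263281]
0.0505 [(-7.5, 125, 180), (-7.0, 147, 180), (1.5, 181, 139), (2.0, 172, 123), (13.5, 130, 98), (14.0, 126, 156), (14.5, 98, 180), (15.0, 156, 181), (23.5, 184, 135), (24.0, 169, 128)]
0.055 [(-7.5, 111, 74), (-7.0, 102, 64), (-6.5, 74, 116), (-6.0, 64, 182), (-5.5, 116, 183), (2.0, 179, 143), (2.5, 184, 124), (13.0, 136, 111), (14.0, 111, 182), (14.5, 133, 182), (22.0, 178, 150), (22.5, 183, 136), (26.5, 131, 71), (27.0, 142, 17), (27.5, 71, 11), (29.0, 15, 40), (29.5, 9, 110), (30.0, 40, 132), (43.0, 127, 188), (43.5, 154, 227), (44.0, 188, 223)]
0.06 [(-8.5, 131, 99), (-8.0, 132, 26), (-7.5, 99, 13), (-5.5, 16, 45), (-5.0, 7, 173), (-4.5, 45, 184), (2.5, 180, 143), (3.0, 186, 121), (13.5, 118, 183), (14.0, 129, 182), (21.0, 180, 151), (21.5, 177, 135), (25.5, 139, 41), (26.0, 120, 15), (26.5, 41, 13), (29.5, 14, 116), (30.0, 28, 131), (40.5, 128, 179), (41.0, 142, 229), (41.5, 179, 227)]
```

Request:
servo_tool(
  series=[
    [[0,0,-0.021],[0.0003,0.0138,0],0.36],
    [[0,0,-0.021],[0.0003,0.0138,0],0.36],
    [[0,0,0],[0,0,0],0.36],
    [[0,0,0],[0,0,0],0.36],
  ],
)

```text
time: 8.65
ee_pos: [0.5935, -0.0718, 0.101]
tool_rot: [0.484, -3.104, 0.0]
force: [1.2, -0.9, 0.2]
finger_gap: 0.0328
grip_force: 0.3
```

```bash
python3 -c "
from prof import *;prof('w6'); print('pin');prof('w6b',z=.108,lo=5,hi=22)"
```

```text
[ 0.59345017 -0.07175628  0.10093406] [ 4.84362235e-01 -3.10394562e+00  2.25914223e-05] [-0.0718642  -0.11240512  0.39668239]
0.0505 [(-3.0, 122, 179), (-2.5, 140, 181), (6.0, 183, 140), (6.5, 177, 128), (18.0, 131, 101), (19.0, 101, 178), (19.5, 150, 182), (28.0, 183, 146), (28.5, 178, 131)]
0.055 [(-4.5, 131, 101), (-4.0, 129, 49), (-3.5, 101, 25), (-3.0, 49, 11), (-2.0, 11, 88), (-1.5, 13, 185), (-1.0, 88, 182), (7.0, 184, 125), (7.5, 159, 131), (17.5, 140, 110), (18.5, 110, 181), (19.0, 130, 180), (26.5, 182, 153), (27.0, 184, 132), (27.5, 153, 129), (31.0, 133, 91), (31.5, 142, 25), (32.0, 91, 14), (34.0, 16, 65), (34.5, 18, 125), (35.0, 65, 133)]
0.06 [(-4.0, 130, 77), (-3.5, 131, 23), (-3.0, 77, 14), (-0.5, 9, 194), (0.0, 6, 187), (7.0, 180, 141), (7.5, 186, 127), (18.0, 118, 183), (18.5, 121, 183), (25.5, 182, 149), (26.0, 184, 134), (30.0, 140, 63), (30.5, 130, 16), (31.0, 63, 13), (34.0, 20, 65), (34.5, 10, 125), (35.0, 65, 133)]
pin
[ 0.593436   -0.07176744  0.1009103 ] [ 4.85068617e-01 -3.10378685e+00  7.16955804e-05] [ 0.44507251 -0.00648523  0.22040062]
0.0505 [(5.5, 182, 143), (6.0, 185, 147), (6.5, 143, 187), (7.0, 147, 191), (8.5, 193, 147), (9.0, 184, 113), (9.5, 147, 100), (15.5, 105, 146), (16.0, 115, 183), (16.5, 146, 190), (18.5, 191, 155), (19.0, 185, 103), (20.0, 103, 180)]
0.055 [(6.0, 182, 153), (6.5, 185, 134), (18.5, 142, 118), (19.0, 122, 155), (19.5, 118, 182), (20.0, 155, 181)]
0.06 [(7.0, 183, 114), (7.5, 179, 130), (8.0, 114, 137), (18.5, 124, 152), (19.0, 115, 182), (19.5, 152, 181)]
```

Aligned: the nose slot is at 12.7° and the pin, seen through the slot, at about 12.6°. Now back off, rise, shut the fingers and move over the cap.

Request:
servo_tool(
  series=[
    [[0,0,0],[0,-0.007,0],0.4],
    [[0,0,0],[0,0,0],0.42],
    [[0,0,0],[0,0,-0.1],0.42],
    [[0,0,0],[0,0,-0.1],0.42],
    [[0,0,0],[0.158,0.007,0],0],
    [[0,0,0],[0.158,0.008,0],0],
    [[0,0,0],[0,0,0],0],
    [[0,0,0],[0,0,0],0],
    [[0,0,0],[0,0,0],0],
  ],
)

```text
time: 9.65
ee_pos: [0.5339, -0.089, 0.1412]
tool_rot: [-0.488, 3.102, 0.0]
force: [-0.2, 0.1, 0.6]
finger_gap: 0.0036
grip_force: 0.0
```

```bash
python3 -c "
from prof import *;prof('w7',lo=-10,hi=35)"
```

```text
[ 0.53394108 -0.08889254  0.14108397] [-4.88844187e-01  3.10225496e+00  2.55982229e-04] [0.37772365 0.38543876 0.1626904 ]
0.0505 [(4.5, 19, 71), (5.0, 40, 109), (5.5, 71, 113), (7.0, 107, 81), (9.0, 74, 47), (9.5, 66, 21), (10.0, 47, 22), (13.5, 18, 91), (14.0, 5, 207), (14.5, 91, 204), (17.5, 198, 139), (18.0, 189, 144), (18.5, 139, 179), (19.0, 144, 243), (20.0, 243, 68), (20.5, 164, 18), (21.0, 68, 16), (24.5, 16, 58), (25.0, 38, 67), (26.5, 68, 100), (27.0, 78, 108), (28.5, 115, 84), (29.0, 117, 53), (29.5, 84, 27), (30.0, 53, 26)]
0.055 [(5.5, 22, 51), (6.0, 21, 102), (6.5, 51, 106), (8.0, 99, 69), (10.0, 82, 34), (10.5, 70, 25), (14.0, 13, 144), (14.5, 0, 200), (15.0, 144, 198), (17.5, 194, 97), (18.5, 97, 253), (19.0, 175, 249), (19.5, 253, 117), (20.0, 249, 42), (20.5, 117, 10), (23.5, 22, 50), (24.0, 17, 74), (24.5, 50, 82), (28.0, 110, 36), (28.5, 82, 24)]
0.06 [(8.5, 9, 61), (9.0, 3, 97), (9.5, 61, 97), (10.5, 97, 41), (11.0, 81, 26), (14.0, 15, 85), (14.5, 23, 197), (15.0, 85, 197), (17.0, 194, 137), (18.0, 137, 223), (18.5, 168, 251), (19.5, 251, 107), (20.0, 219, 34), (20.5, 107, 19), (23.0, 19, 47), (23.5, 15, 82), (24.0, 47, 99), (24.5, 82, 105), (25.0, 99, 46), (25.5, 105, 17), (26.0, 46, 11)]
```

Request:
servo_tool(
  series=[
    [[0,0,0],[0,0,0.05],0],
    [[0,0,0],[0,0,0.05],0],
    [[0,0,0],[0,0,0.01],0],
    [[0,0,0],[0,0,0.01],0],
    [[0,0,0],[0,0,0.01],0],
    [[0,0,0],[0,0,0],0],
  ],
)

```text
time: 10.3
ee_pos: [0.5327, -0.0892, 0.1146]
tool_rot: [0.489, -3.103, -0.0]
force: [0.1, 0.8, -0.5]
finger_gap: 0.0006
grip_force: 0.0
```

Request:
servo_tool(
  series=[
    [[0,0,0],[0,0,0.01],0],
    [[0,0,0],[0,0,0.01],0],
    [[0,0,0],[0,0,0.01],0],
    [[0,0,0],[0,0,0],0],
  ],
)

```text
time: 10.7
ee_pos: [0.5331, -0.0894, 0.1088]
tool_rot: [-0.488, 3.103, -0.0]
force: [-0.2, 0.9, 2.1]
finger_gap: 0.0003
grip_force: 0.8
```

Request:
servo_tool(
  series=[
    [[0,0,0],[0,0,0.01],0],
    [[0,0,0],[0,0,0.01],0],
    [[0,0,0],[0,0,0],0],
  ],
)

```text
time: 11.0
ee_pos: [0.5333, -0.0894, 0.1063]
tool_rot: [-0.488, 3.103, -0.001]
force: [-5.1, 0.9, 14.3]
finger_gap: 0.0004
grip_force: 7.3
```

Request:
servo_tool(
  series=[
    [[0,0,0],[0,0,0.01],0],
    [[0,0,0],[0,0,0.01],0],
    [[0,0,0],[0,0,0],0],
  ],
)

```text
time: 11.3
ee_pos: [0.5336, -0.0895, 0.1057]
tool_rot: [-0.488, 3.102, -0.002]
force: [-15.0, 2.7, 42.8]
finger_gap: 0.0003
grip_force: 21.3
```

Stiff contact at TCP z of about 0.106. I'll retract and check in the images whether the head is home.

Request:
servo_tool(
  series=[
    [[0,0,0],[0,0,-0.05],0],
    [[0,0,0],[0,0,-0.1],0],
    [[0,0,0],[-0.2,0,-0.1],0],
    [[0,0,0],[-0.12,0,-0.05],0],
    [[0,0,0],[0,0,0],0],
    [[0,0,0],[0,0,0],0],
  ],
)

```text
time: 11.9
ee_pos: [0.5935, -0.0696, 0.1602]
tool_rot: [0.489, -3.102, -0.0]
force: [-0.4, -0.2, 0.3]
finger_gap: 0.0006
grip_force: 0.0
```

```bash
python3 - <<'E'
from h import *
grab('wrist','w8');grab('side','d8'); s=bot.read_state(); print(s['ee_pos'],s['force'])
def cap(f,P0):
  im=cv2.imread('pics/'+f+'.png'); g=cv2.cvtColor(im,6)
  th,_=cv2.threshold(g[max(0,P0[1]-40):P0[1]+40,P0[0]-40:P0[0]+40],0,255,8); b=(g<th).astype('uint8')
  n,l,st,ce=cv2.connectedComponentsWithStats(b); k=l[P0[1],P0[0]]; print(f,th,k,st[k],ce[k])
u=proj('w8',[[.533,-.0895,.12]])[0].round().astype(int); print(u); cap('w8',u)
cap('side0',(359,214)); cap('d8',(359,216))
print('pred side',proj('d8',[[.533,-.0905,.129],[.533,-.0905,.118]]))
from prof import prof
for z in(.123,.112): prof('w9%d'%(z*1000),z=z,lo=-8,hi=35)
E
```

```text
[ 0.59212307 -0.07026458  0.15963872] [ 0.06875931 -0.21758637 -0.66031908]
[321 121]
w8 85.0 3 [  257    54   110   131 10914] [310.9636247  117.13844603]
side0 127.0 31 [346 205  27  18 373] [358.97050938 213.96514745]
d8 122.0 17 [ 187  160  228  131 6175] [308.34331984 245.99174089]
pred side [[358.90088007 213.11939538]
 [358.60525348 216.05876423]]
[ 0.59209164 -0.07039968  0.15972734] [ 4.86504703e-01 -3.10103391e+00 -2.62528423e-04] [ 0.34670055 -0.66877065 -0.16215936]
0.0505 [(-2.5, 119, 144), (-2.0, 124, 161), (6.0, 163, 140), (6.5, 163, 133), (7.5, 133, 161), (27.0, 163, 137), (27.5, 165, 120), (28.0, 137, 114), (31.5, 111, 161), (32.0, 106, 194), (32.5, 161, 207)]
0.055 [(-1.0, 112, 149), (-0.5, 129, 164), (7.0, 163, 122), (7.5, 156, 112), (18.0, 112, 144), (18.5, 107, 162), (26.0, 166, 128), (26.5, 147, 116), (29.5, 117, 141), (30.0, 115, 188), (30.5, 141, 205)]
0.06 [(0.0, 115, 146), (0.5, 111, 163), (7.5, 166, 128), (8.0, 150, 114), (17.5, 112, 149), (18.0, 113, 163), (25.0, 163, 127), (25.5, 155, 120), (28.5, 114, 166), (29.0, 133, 173), (29.5, 166, 199), (30.0, 173,
[... 290 characters left out ...]
12, 136), (15.0, 123, 157), (15.5, 136, 168), (18.0, 173, 136), (18.5, 173, 127), (19.5, 127, 162), (27.5, 165, 142), (28.0, 164, 126), (28.5, 142, 115), (31.5, 109, 173), (32.0, 118, 196), (32.5, 173, 212)]
0.055 [(-2.0, 113, 137), (-1.5, 118, 161), (-1.0, 137, 161), (6.5, 164, 126), (7.0, 160, 121), (10.0, 137, 112), (10.5, 126, 102), (18.5, 105, 154), (19.0, 134, 165), (26.5, 162, 139), (27.0, 158, 117), (30.5, 114, 159), (31.0, 125, 187), (31.5, 159, 211), (32.0, 187, 210)]
0.06 [(-0.5, 115, 152), (0.0, 132, 164), (7.0, 164, 141), (7.5, 160, 112), (8.0, 141, 117), (18.0, 115, 152), (18.5, 116, 163), (25.5, 165, 130), (26.0, 158, 116), (30.0, 112, 171), (30.5, 108, 206), (31.0, 171, 209)]
```

The nose's angular width fits the seated height: 28.3° measured against 28.4° expected at z=0.112, but only 26.9° at z=0.123. Its centre is at 12.7°, on the pin, so the head is home and the arm is clear. I'm handing in.

```bash
python3 -c "
from cell import workorder;print(workorder.finish_job())"
```

```text
the job is handed in; nothing more can be done
None
```

I turned the burner head until its notch was over the pin and pressed it fully home. The last camera measurements show it seated, with the notch centred on the pin. The job is handed in, but the system gave no verdict.

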